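Press a gauge case into a packed rack row

TASK

Pick up the loose gauge case and push it straight down into the narrow gap in the row of cases in the rack, easing its neighbours apart without tipping any over. Feel for the rest strip at the bottom of the gap and press the case firmly home on it, but never push with as much as 30 N, then let go, leaving the whole row upright and in line; leave the other things on the bench alone.

Things in the scene. Friction and masses are not known exactly. Their poses are not given: they have to be found in the camera images.
- loose_case: the loose closed grey gauge case, standing upright by itself on the bench to the right of the rack: 60 long (its x) x 24 thick (its y) x 90 high (z), 0.11 to 0.23 kg, with flat end faces 60 apart to grip. Foot tapered on both sides: 12 thick at the bottom, full 24 from 14 up. Origin in the middle of its underside, z up
- loose_top (a point): middle of the loose case's top face, 90 above its underside; top edges chamfered: full 24 thick up to 84, 16 at the top. The cases are delicate: no push of the case on a neighbour or on the rack's rest strip may reach 30 N; firm seating presses the strip with 5 N or more for a moment
- rack: grey steel bench rack, fixed: base plate 100 (x) x 230 (y), low lips along front and back (inner faces 37 either side of the centre line, 20 high over its floor). Origin on the bench; x away from the robot, y along the row, z up; turned up to 0.3 rad. Row from +y to -y: fixed end wall, case_a1, case_a2, gap, case_b1, case_b2, bookend
- rack_floor (a point): on the rack's floor, 14 above the bench, straight above its origin; axes as the rack's. The gap in the row is 10 to 16 wide, narrower than a case; up to 4 of play between the other standing things. Deep in the gap a rigid rest strip (46 x 8, centre at y = +8 in the rack) stands 1 to 15 above the floor, screw-set; its height is not measured: find it by feel
- wall_face (a point): middle of the inner face of the rack's fixed end wall (82 high) at the +y end, 68 along the rack's y from its origin, 54 above the bench; it does not yield
- bookend (a joint): slide of the spring-loaded steel bookend at the -y end of the row, in m: 0 as far in as it goes (inner face 48.6 from the rack's origin towards -y), grows as it slides out towards -y, to 0.035. A spring presses it in towards the row: about 4.5 N at 0, 100 N/m more as it is pushed out.
- bookend_face (a point): middle of the inner face of the bookend (79 high), 40 above the rack floor; axes as the rack's
- case_a1: gauge case of the row, same shape and size as loose_case, upright and loose on the rack floor, smooth and slippery (friction about 0.3 on the others, the floor and the bookend), its side faces square to the rack's y axis; origin in the middle of its underside, z up; outermost on the +y side, next to the fixed end wall
- case_a2: gauge case of the row, same shape and size as loose_case, upright and loose on the rack floor, smooth and slippery (friction about 0.3 on the others, the floor and the bookend), its side faces square to the rack's y axis; origin in the middle of its underside, z up; on the +y side of the gap
- case_b1: gauge case of the row, same shape and size as loose_case, upright and loose on the rack floor, smooth and slippery (friction about 0.3 on the others, the floor and the bookend), its side faces square to the rack's y axis; origin in the middle of its underside, z up; on the -y side of the gap
- case_b2: gauge case of the row, same shape and size as loose_case, upright and loose on the rack floor, smooth and slippery (friction about 0.3 on the others, the floor and the bookend), its side faces square to the rack's y axis; origin in the middle of its underside, z up; outermost on the -y side, next to the bookend
- oil_bottle: bystander: small brown bottle with green cap, 48 across, 80 high, beyond the rack; origin under its centre
- tape_roll: bystander: black roll of tape lying flat, 66 across, 19 high, near the bench edge; origin under its centre
- tape_measure: bystander: tape measure, 36x78x62 high, beyond the rack; origin under its centre
Not all that is in view belongs to the job. Leave any orange look-alike of the loose_case alone.

How it is judged (in metres and radians):
On the way, in this order (a step that is already met when the one before it is completed fails the run):
1. the loose case is lifted at least 50 mm off the bench (height (world z) of loose_case above 0.05 m), for 0.2 s.
2. the case is down in the gap and pressed on the rack's rest strip with 5 to 30 N (z of loose_case in the frame of rack between 0.013 and 0.0308 m and y of loose_case in the frame of case_a2 between -0.029 and -0.02 m and y of loose_case in the frame of case_b1 between 0.02 and 0.029 m and contact force between loose_case and rack above 5 N), for 0.2 s.
At the end, for the whole second after the job is handed in: the loose case stands between case_a2 and case_b1 (20 to 29 mm from each, centre to centre), underside 13 to 30.8 mm above the bench; the four others stand on the rack floor (less than 2.5 mm above it); all five are still, within 0.07 rad of upright and 12 mm of the rack's centre line (z of loose_case in the frame of rack between 0.013 and 0.0308 m and y of loose_case in the frame of case_a2 between -0.029 and -0.02 m and y of loose_case in the frame of case_b1 between 0.02 and 0.029 m and angle between each of case_a1, case_a2, case_b1, case_b2, loose_case's own z axis and vertical below 0.07 rad and linear speed of each of case_a1, case_a2, case_b1, case_b2, loose_case below 0.02 m/s and x of case_a1 in the frame of rack between -0.012 and 0.012 m and z of each of case_a1, case_a2, case_b1, case_b2 in the frame of rack below 0.0165 m and x of case_a2 in the frame of rack between -0.012 and 0.012 m and x of case_b1 in the frame of rack between -0.012 and 0.012 m and x of case_b2 in the frame of rack between -0.012 and 0.012 m and x of loose_case in the frame of rack between -0.012 and 0.012 m); the robot touches nothing.
It fails at once if a case of the row is tipped by more than 0.25 rad (angle between any of case_a1, case_a2, case_b1, case_b2's own z axis and vertical above 0.25 rad).
It fails at once if the loose case pushes on a neighbour with 30 N or more (contact force between loose_case and case_a1 above 30 N or contact force between loose_case and case_a2 above 30 N or contact force between loose_case and case_b1 above 30 N or contact force between loose_case and case_b2 above 30 N).
It fails at once if the loose case is pressed on the rack with 30 N or more (contact force between loose_case and rack above 30 N).
It fails at once if the bottle, tape roll or tape measure is moved more than 30 mm (distance of any of oil_bottle, tape_roll, tape_measure from where it was at the start of the episode above 0.03 m).
It also fails if it takes over 64 s, if anything falls off the work surface, if the arm or the gripper's body presses on something with over 40 N, if the wrist force passes 120 N, or if a joint passes its speed limit or range.

ROBOT

A 6-joint arm with a two-finger parallel gripper is mounted at the origin on a cart in front of the work surface, level with it; the furniture and walls round the work are solid. World frame = base frame: x ahead of the robot, y to its left, z up, the work surface at z = 0. Lengths are in m, angles in degrees, forces in N, time in s.
With the tool pointing down it reaches from about 0.25 to 0.725 m from the base axis. Payload 9.7 kg.
Tool frame: the origin (TCP) lies at the very end of the fingers, on their centre line; the grasp point (between the pads) lies grasp_offset behind it (grasp_offset is the distance from the TCP to the grasp point, in m); z points along the fingers, y is the line along which they close (so a half turn about z gives the same grasp; the last joint's range is limited). The gripper opens to 85 mm and grips with 20 to 120 N. Pads are 22 mm wide; open, the fingers measure 114 mm over their backs; the gripper's body (76 mm by 85 mm) begins 54 mm behind the grasp point. The pads swing forward as they close: fully open they stand 13 mm farther back than shut.
Start: joints at [-74.886, 4.979, 10.078, 95.1, 0, 90], TCP at [0.143, -0.531, 0.231] pointing down, gripper open.
Joint ranges: [-179.16, 179.16], [-48.56, 103.87], [-65.8, 70.77], [-126.05, 130.52], [-82.76, 87.17], [-180, 180]. Speed limits (degrees/s): [127.2, 127.2, 147.25, 180, 180, 180].

INTERFACE

Orientations are given as [roll, pitch, yaw] about the fixed x, y, z axes, in that order (R = Rz(yaw) Ry(pitch) Rx(roll)).
In Python, from workcell import get_obs, camera, calibration, job_done, recognise, cut_out, mark_of, grasp_offset gives the robot as it stands.
- The arm moves only by the tool servo_tool, never from a script. Its argument "moves" is a list of rows, each a list of 3 entries, a list of its own where there are three numbers: the turn, a rotation vector about the tool's x, y, z in degrees, then the shift along the tool's x, y, z in m, then the opening in per cent of the stroke, from 0 (shut) to 100 (fully open). In form: [[[ax, ay, az], [x, y, z], claw], ...]. A call has 1 to 12 rows; each row shifts and turns the commanded pose from where the row before left it, along the tool's axes as they then stand; what a row does not reach is not made up. A row lasts 1/10 s, in which the tool goes at most 50 mm and 8.59 degrees, less where a joint would pass 70% of its speed; a pose out of reach is approached as far as the arm can. A call is refused whole if a number of a shift passes 0.05 or a number of a turn 8.59, either way. A call with a gripper value outside its range is refused whole. The fingers move at their own pace and stop on an object; "force" is the grip in N (left out, the last holds). Time passes only in rows, so rows that do not move let the fingers close. It gives the time, the measured TCP pose, the force, the opening and the grip force at its end, in the units of the state.
- get_obs(): the state, without advancing time (a new reading comes with each control period).
- camera(name): name is "side" or "top"; returns (picture, depth): 384x512x3 uint8, red, green, blue; 384x512 float32, m along the optical axis (not along the pixel's ray), 0 where there is no reading.
- calibration(name): a dict with "camera_matrix" (3x3 intrinsics, pixels), "dist" ([k1, k2, p1, p2, k3] as OpenCV has them; the pictures are not rectified), "R" (3x3) and "t" (3): a world point X has camera coordinates R X + t. Camera axes: x right, y down, z forward; pixel columns grow to the right and rows downward; lengths in m; the calibration is good to about 2 mm. A picture is of the moment at which its call begins. calibration takes no time and is no camera call.
- job_done(): hands the job in; it is judged then, once.
Trained networks look in the newest picture that a camera, given by its name, has taken for a name from the list of things; names that differ only in an ending like _2 or _b are one class to them, and where a whole thing is asked for, a point or a joint stands for the part that bears it (a point fixed in the world has none). Each returns a list of dicts, best first, with "score" (0 to 1); they miss things now and then, are a little off and sometimes report something else, mostly with a low value. They report only what shows in the picture. A call takes as long as a camera call. They do not tell look-alikes from the thing itself.
- recognise(name, camera): "xyz" ([x, y, z] in m, in the coordinates of the camera as it stood for that picture, good to about 4 mm: the middle of the surface that is visible of it).
- cut_out(name, camera): "mask" (384x512 bool, what is visible of it).
- mark_of(name, camera): "xyz" ([x, y, z] in m, in the coordinates of the camera as it stood for that picture, good to about 4 mm: a listed point, or the origin of a listed thing).
The state is a dict: "time": time; "q": joint angles; "qd": joint speeds; "joint_efforts": joint torques, N m; "ee_pos": TCP position; "tcp_rot": TCP orientation; "wrist_force": force on the tool from outside, world axes, zero at the start; "torque": the same for the moment, N m; "opening": finger opening in m; "grasp_force": force on a finger pad.
Only numpy, scipy, OpenCV 4.12 (cv2) and the standard library are available. Lean on these libraries where they do the work, as an engineer would, in place of code of your own. Each camera call takes 0.05 s, during which the arm holds its last target. There are 200 camera calls.

## Working session

There is one attempt and no reset: what is moved stays moved. The work goes in short steps, Python scripts to look and compute and a tool call to move; the robot and the scene stay as the last step left them, time stands still between calls to the robot, and variables do not carry over. Pictures are saved under pics/ and viewed, at most 10 in all, crops included, and the job is handed in when it is done.

Besides the shell and the picture viewer there is one more tool, called after "Request:" by a JSON object that holds its "fn" and its "kwargs". servo_tool: Moves the arm, as the interface text tells. Its arguments: {"type":"object","properties":{"moves":{"type":"array"},"force":{"type":"number"}},"required":["moves"]}

```bash
mkdir -p pics; cat > h.py <<'E'
from workcell import *
import numpy as np, cv2
def w(c,p):
    k=calibration(c); return np.array(k["R"]).T@(np.array(p)-np.array(k["t"]))
def cloud(c,depth):
    k=calibration(c); h,wd=depth.shape
    u,v=np.meshgrid(np.arange(wd),np.arange(h))
    n=cv2.undistortPoints(np.stack([u,v],-1).reshape(-1,1,2).astype(float),np.array(k["camera_matrix"]),np.array(k["dist"])).reshape(h,wd,2)
    P=np.concatenate([n,np.ones((h,wd,1))],-1)*depth[...,None]
    return (P-np.array(k["t"]))@np.array(k["R"])
def pix(c,X):
    k=calibration(c); return cv2.projectPoints(np.array(X,float).reshape(-1,1,3),cv2.Rodrigues(np.array(k["R"]))[0],np.array(k["t"],float),np.array(k["camera_matrix"]),np.array(k["dist"]))[0].reshape(-1,2)
E
python3 - <<'E'
from h import *
print(get_obs(),grasp_offset)
for c in("side","top"):
    p,d=camera(c); np.savez(f"pics/{c}0.npz",p=p,d=d); cv2.imwrite(f"pics/{c}0.png",p[...,::-1])
    for n in("loose_case","loose_top","rack","rack_floor","wall_face","bookend_face"):
        for r in mark_of(n,c)[:5]: 
            X=w(c,r["xyz"]); print(c,n,round(r["score"],2),X.round(3),pix(c,X).round())
E
```

```text
{'time': 0.0, 'q': array([-7.48840814e+01,  5.01157908e+00,  1.00337432e+01,  9.50983500e+01,
        1.29879547e-03,  8.99997928e+01]), 'qd': array([ 0.07922229, -0.01844154, -0.00136216, -0.09076146, -0.02108553,
       -0.06590209]), 'joint_efforts': array([ 1.48746716e-03, -5.20401835e+01,  4.64788413e+01,  1.71105325e-02,
        2.27067871e-04,  4.96515895e-06]), 'ee_pos': array([ 0.14337281, -0.5307521 ,  0.2305721 ]), 'tcp_rot': array([-1.79923814e+02, -1.29906983e-03,  1.51161241e+01]), 'wrist_force': array([0.75806698, 0.3454335 , 0.12556165]), 'torque': array([ 0.00573627, -0.02379816, -0.00715077]), 'grasp_force': 0.0, 'opening': 0.08501102120750813} 0.0187
side loose_case 0.94 [ 0.502 -0.379  0.003] [[308. 173.]]
side loose_case 0.56 [ 0.427 -0.293 -0.001] [[320. 192.]]
side loose_top 0.69 [ 0.424 -0.29   0.089] [[324. 170.]]
side loose_top 0.63 [ 0.506 -0.381  0.095] [[310. 150.]]
side loose_top 0.6 [ 0.51  -0.022  0.009] [[261. 229.]]
side rack 0.88 [ 0.509 -0.003  0.002] [[258. 235.]]
side rack_floor 0.95 [ 0.509 -0.004  0.013] [[258. 231.]]
side wall_face 0.91 [0.527 0.061 0.054] [[241. 232.]]
side wall_face 0.21 [ 0.373  0.197 -0.001] [[271. 303.]]
side bookend_face 0.58 [ 0.506 -0.006 -0.   ] [[259. 235.]]
top loose_case 0.54 [ 0.426 -0.291 -0.002] [[312. 241.]]
top loose_case 0.5 [ 0.502 -0.378 -0.003] [[338. 215.]]
top loose_top 0.82 [ 0.503 -0.376  0.086] [[344. 210.]]
top loose_top 0.51 [ 0.424 -0.292  0.087] [[317. 238.]]
top rack 0.85 [ 0.512 -0.002 -0.   ] [[217. 216.]]
top rack 0.5 [ 0.501 -0.041  0.012] [[229. 219.]]
top rack 0.16 [0.518 0.021 0.008] [[209. 214.]]
top rack_floor 0.9 [ 0.51  -0.007  0.017] [[218. 216.]]
top rack_floor 0.23 [0.531 0.059 0.055] [[194. 208.]]
top wall_face 0.85 [0.529 0.058 0.054] [[195. 209.]]
top bookend_face 0.78 [ 0.497 -0.052  0.058] [[232. 218.]]
```

```bash
python3 - <<'E'
from h import *
t=np.load("pics/top0.npz"); s=np.load("pics/side0.npz")
a=cv2.resize(t["p"][160:280,150:390,::-1],None,fx=3.2,fy=3.2,interpolation=cv2.INTER_CUBIC)
b=cv2.resize(s["p"][130:290,200:380,::-1],None,fx=3.2,fy=3.2,interpolation=cv2.INTER_CUBIC)
cv2.imwrite("pics/topc.png",a); cv2.imwrite("pics/sidec.png",b)
P=cloud("top",t["d"])
# top-face fits
for nm,(x,y) in dict(c1=(.426,-.291),c2=(.503,-.377)).items():
    m=(np.hypot(P[...,0]-x,P[...,1]-y)<.06)&(P[...,2]>.075)&(P[...,2]<.1)
    q=P[m]; r=cv2.minAreaRect(q[:,:2].astype(np.float32)); print(nm,m.sum(),np.median(q[:,2]),r,t["p"][m].mean(0), np.argwhere(m).mean(0))
m=(abs(P[...,0]-.51)<.1)&(abs(P[...,1])<.13)&(P[...,2]>.06)&(P[...,2]<.125)
q=P[m]
np.save("pics/q.npy",q); print(len(q),np.histogram(q[:,2],12))
E
```

```text
c1 185 0.08891485443518896 ((0.428670734167099, -0.2935110628604889), (0.060012005269527435, 0.024675952270627022), 84.57789611816406) [158.48108108 118.45945946  41.47027027] [237.13513514 317.52972973]
c2 189 0.08841303055458916 ((0.5081182718276978, -0.37629103660583496), (0.060474589467048645, 0.026164917275309563), 40.1134033203125) [107.44444444 106.48148148 112.07407407] [208.71428571 343.57671958]
1005 (array([ 12,  21,   8,  22,  15,  25,  24,  64, 123, 231, 415,  45]), array([0.06047783, 0.064629  , 0.06878017, 0.07293134, 0.07708251,
       0.08123368, 0.08538485, 0.08953602, 0.09368719, 0.09783836,
       0.10198953, 0.1061407 , 0.11029187]))
```

View pics/topc.png

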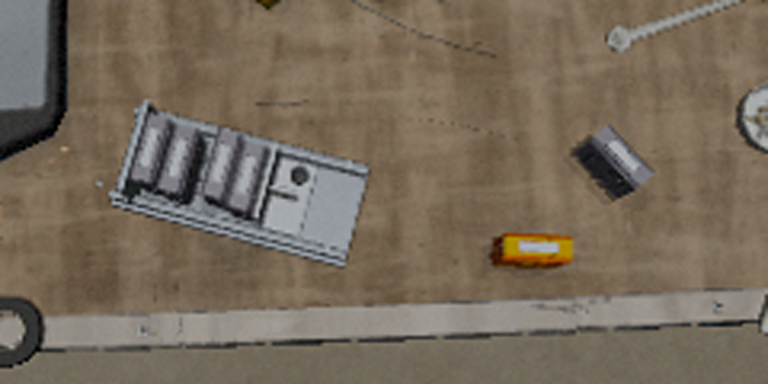

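View pics/sidec.png

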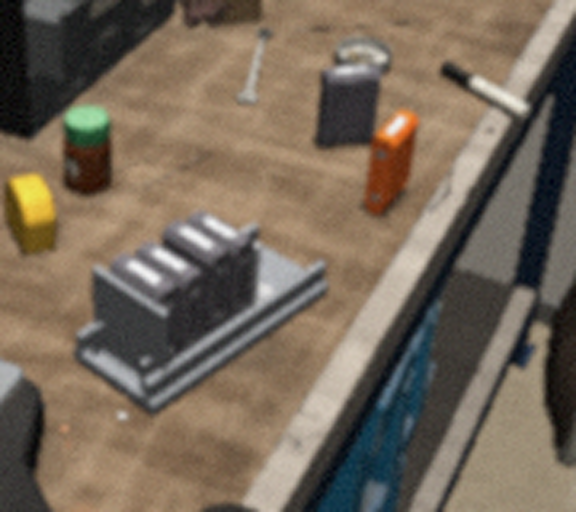

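The two candidates in the top picture are the orange case at about (317,237), which is the look-alike, and the grey case at about (344,209). The enlarged crops show the grey one to the right of the rack, so it is the loose case. The gap in the row shows at about (213,212). Next I'll fit the rack.

```bash
cat > fit.py <<'E'
from h import *
from scipy.optimize import minimize
def rackfit(P):
    m=(abs(P[...,0]-.51)<.12)&(abs(P[...,1])<.16)&(P[...,2]>.008)&(P[...,2]<.12)
    return P[m]
E
python3 - <<'E'
from fit import *
for c in("top","side"):
    P=cloud(c,np.load(f"pics/{c}0.npz")["d"]); q=rackfit(P)
    print(c,len(q),cv2.minAreaRect(q[(q[:,2]<.04)][:,:2].astype(np.float32)),"bench z",np.median(P[(abs(P[...,0]-.45)<.03)&(abs(P[...,1]+.15)<.03)][:,2]))
    a=np.radians(-15.); 
    o=np.array([.511,-.004]); 
    for a in np.radians([-14,-15,-16,-17]):
        R=np.array([[np.cos(a),np.sin(a)],[-np.sin(a),np.cos(a)]]); l=(q[:,:2]-o)@R.T
        t=q[:,2]>.095
        b=np.arange(-52,72,3); k=(abs(l[:,0])<.025)&(q[:,2]>.05)
        if abs(a+np.radians(15))<.001: print([(int(b[i]),round(float(np.max(q[k&(l[:,1]*1e3>=b[i])&(l[:,1]*1e3<b[i]+3),2],initial=0)*1e3)),int(np.median(q[(abs(l[:,0])<.025)&(l[:,1]*1e3>=b[i])&(l[:,1]*1e3<b[i]+3),2])*1e3) if (k&(l[:,1]*1e3>=b[i])&(l[:,1]*1e3<b[i]+3)).any() else 0) for i in range(len(b))])
        lo=q[:,2]<.04
        print(np.degrees(a).round(),"plate x",np.percentile(l[lo,0],[.5,99.5]).round(4),"y",np.percentile(l[lo,1],[.5,99.5]).round(4),"top x",np.percentile(l[t,0],[2,98]).round(4))
E
```

```text
top 2673 ((0.5220223665237427, 0.016627416014671326), (0.3285009562969208, 0.11382129788398743), 69.50434112548828) bench z -6.106993718710136e-05
-14.0 plate x [-0.0531  0.0742] y [-0.1389  0.1719] top x [-0.0291  0.0336]
[(-52, 100, 90), (-49, 103, 98), (-46, 106, 103), (-43, 108, 103), (-40, 106, 103), (-37, 108, 103), (-34, 107, 103), (-31, 107, 102), (-28, 103, 99), (-25, 103, 99), (-22, 109, 102), (-19, 106, 103), (-16, 106, 104), (-13, 106, 104), (-10, 107, 103), (-7, 106, 102), (-4, 108, 100), (-1, 99, 98), (2, 0, 0), (5, 0, 0), (8, 0, 0), (11, 96, 50), (14, 104, 75), (17, 107, 102), (20, 108, 104), (23, 106, 104), (26, 107, 103), (29, 106, 103), (32, 105, 103), (35, 103, 100), (38, 102, 96), (41, 105, 97), (44, 106, 103), (47, 110, 103), (50, 107, 103), (53, 107, 103), (56, 107, 103), (59, 106, 103), (62, 102, 100), (65, 103, 96), (68, 99, 95), (71, 97, 94)]
-15.0 plate x [-0.051   0.0712] y [-0.1387  0.1731] top x [-0.0291  0.0331]
-16.0 plate x [-0.0494  0.0681] y [-0.1385  0.1743] top x [-0.029   0.0326]
-17.0 plate x [-0.0484  0.0651] y [-0.1387  0.1755] top x [-0.0292  
[... 405 characters left out ...]
, (-19, 104, 102), (-16, 105, 103), (-13, 105, 103), (-10, 105, 103), (-7, 105, 102), (-4, 104, 100), (-1, 105, 89), (2, 97, 87), (5, 0, 0), (8, 0, 0), (11, 0, 0), (14, 0, 0), (17, 103, 102), (20, 104, 103), (23, 105, 102), (26, 106, 103), (29, 105, 103), (32, 105, 102), (35, 105, 101), (38, 102, 98), (41, 99, 98), (44, 103, 101), (47, 104, 102), (50, 105, 102), (53, 106, 103), (56, 107, 103), (59, 105, 102), (62, 105, 100), (65, 101, 95), (68, 100, 95), (71, 98, 61)]
-15.0 plate x [-0.0555  0.0432] y [-0.1366  0.1651] top x [-0.0337  0.0293]
-16.0 plate x [-0.0537  0.0417] y [-0.1362  0.1652] top x [-0.0338  0.0292]
-17.0 plate x [-0.0528  0.0407] y [-0.1361  0.1652] top x [-0.034   0.0291]
```

Request:
{"fn": "servo_tool", "kwargs": {"moves": [[[0,0,-8.5],[0.03,-0.03,0],100],[[0,0,-8.5],[0,0,0],100],[[0,0,-8.5],[0,0,0],100],[[0,0,-8.5],[0,0,0],100],[[0,0,-8.5],[0,0,0],100],[[0,0,-8.5],[0,0,0],100],[[0,0,-8.5],[0,0,0],100],[[0,0,-8.5],[0,0,0],100],[[0,0,-8.5],[0,0,0],100],[[0,0,-8.5],[0,0,0],100],[[0,0,-8.5],[0,0,0],100],[[0,0,-8.5],[0,0,0],100]]}}

```text
time: 1.9
ee_pos: [0.1646, -0.4942, 0.2313]
tcp_rot: [180.0, 0.0, 117.5]
wrist_force: [-0.0, -0.4, -0.1]
opening: 0.0854
grasp_force: 0.0
```

```bash
python3 - <<'E'
from fit import *
A=[];B=[]
for c in("top","side"):
    P=cloud(c,np.load(f"pics/{c}0.npz")["d"]).reshape(-1,3)
    P=P[np.isfinite(P).all(1)]
    g=P[(np.hypot(P[:,0]-.507,P[:,1]+.377)<.045)&(P[:,2]>.082)&(P[:,2]<.1)]
    r=cv2.minAreaRect(g[:,:2].astype(np.float32)); C=np.linalg.eigh(np.cov(g[:,:2].T))[1][:,1]
    print(c,"loose",len(g),r,g[:,:2].mean(0).round(4),"pca",np.degrees(np.arctan2(C[1],C[0])).round(1))
    a=np.radians(-15);R=np.array([[np.cos(a),np.sin(a)],[-np.sin(a),np.cos(a)]]); l=(P[:,:2]-[.511,-.004])@R.T
    k=(abs(l[:,0])<.037)&(l[:,1]>-.049)&(l[:,1]<.064)&(P[:,2]>.0985)&(P[:,2]<.112)
    u=l[k]
    # yaw from the mean x of each y slice, and from x-edges
    f=np.polyfit(u[:,1],u[:,0],1); hi=[];lo=[];yy=np.arange(-.046,.062,.006)
    for y in yy:
        s=u[abs(u[:,1]-y)<.003,0]
        hi.append(np.max(s) if len(s)>4 else np.nan); lo.append(np.min(s) if len(s)>4 else np.nan)
    hi=np.array(hi);lo=np.array(lo);o=~np.isnan(hi)
    fh=np.polyfit(yy[o],hi[o],1); fl=np.polyfit(yy[o],lo[o],1)
    print("slopes deg (add to yaw, negated)",np.degrees([f[0],fh[0],fl[0]]).round(2),"mid x",(fh[1]+fl[1])/2*1e3, "n",len(u))
    # gap edges of top faces
    ys=np.sort(u[:,1]); i=np.argmax(np.diff(ys)); print("gap between high pts",ys[i]*1e3,ys[i+1]*1e3, "ends",ys[:3]*1e3,ys[-3:]*1e3)
    for n in ("rack","case_a2","case_b1"):
        pass
E
```

```text
top loose 171 ((0.5076292157173157, -0.37610265612602234), (0.06043329834938049, 0.024698443710803986), 38.59624099731445) [ 0.5067 -0.3752] pca -140.3
slopes deg (add to yaw, negated) [0.88 0.82 1.09] mid x 1.1096206755344604 n 658
gap between high pts -0.6344461855823313 14.352418011884026 ends [-48.970125   -48.61706022 -48.42517816] [63.58392919 63.64747779 63.95392728]
side loose 87 ((0.5055251717567444, -0.3741537928581238), (0.06158051639795303, 0.02853056788444519), 39.133544921875) [ 0.5038 -0.3707] pca -143.1
slopes deg (add to yaw, negated) [ 1.82 -0.41  1.56] mid x -2.908791553028374 n 469
gap between high pts 1.9464142333842827 19.0678054368411 ends [-44.95970112 -44.9542728  -43.85143153] [63.74944163 63.83579822 63.85971777]
```

Request:
{"fn": "servo_tool", "kwargs": {"moves": [[[0,0,-6],[0,0,0],100],[[0,0,-6.5],[0,0,0],100],[[0,0,0],[-0.018,0.046,0],100],[[0,0,0],[-0.018,0.046,0],100],[[0,0,0],[-0.018,0.046,0],100],[[0,0,0],[-0.018,0.046,0],100],[[0,0,0],[-0.018,0.046,0],100],[[0,0,0],[-0.018,0.046,0],100],[[0,0,0],[-0.018,0.046,0],100]]}}

```text
time: 2.8
ee_pos: [0.4948, -0.3849, 0.2314]
tcp_rot: [-180.0, 0.0, 129.6]
wrist_force: [1.5, -2.0, 0.1]
opening: 0.0854
grasp_force: 0.0
```

Request:
{"fn": "servo_tool", "kwargs": {"moves": [[[0,0,0],[0,0.0155,0],100],[[0,0,0],[0,0,0.045],100],[[0,0,0],[0,0,0.045],100],[[0,0,0],[0,0,0.045],100],[[0,0,0],[0,0,0.045],100],[[0,0,0],[0,0,0],100]], "force": 40}}

```text
time: 3.4
ee_pos: [0.5013, -0.3738, 0.0447]
tcp_rot: [-179.8, -0.6, 129.6]
wrist_force: [0.3, 0.3, -0.8]
opening: 0.0855
grasp_force: 0.0
```

Request:
{"fn": "servo_tool", "kwargs": {"moves": [[[0,0,0],[0,0,0],60],[[0,0,0],[0,0,0],60],[[0,0,0],[0,0,0],60],[[0,0,0],[0,0,0],60],[[0,0,0],[0,0,0],60]], "force": 50}}

```text
time: 3.9
ee_pos: [0.5063, -0.3773, 0.0549]
tcp_rot: [179.9, 0.3, 129.6]
wrist_force: [-0.5, 0.6, 8.2]
opening: 0.0593
grasp_force: 55.0
```

Request:
{"fn": "servo_tool", "kwargs": {"moves": [[[0,0,0],[0,0,0],55],[[0,0,0],[0,0,0],55],[[0,0,0],[0,0,0],55]], "force": 60}}

```text
time: 4.2
ee_pos: [0.5062, -0.3772, 0.0549]
tcp_rot: [179.9, 0.3, 129.6]
wrist_force: [0.0, -0.4, 8.2]
opening: 0.0593
grasp_force: 62.5
```

Request:
{"fn": "servo_tool", "kwargs": {"moves": [[[0,0,0],[0,0,-0.03],55],[[0,0,0],[0,0,-0.04],55],[[0,0,0],[0,0,-0.04],55],[[0,0,0],[0,0,-0.04],55],[[0,0,0],[0,0,0],55],[[0,0,0],[0,0,0],55],[[0,0,0],[0,0,0],55]]}}

```text
time: 4.9
ee_pos: [0.5047, -0.376, 0.2007]
tcp_rot: [-180.0, -0.0, 129.6]
wrist_force: [-0.4, 0.5, -1.7]
opening: 0.0594
grasp_force: 65.5
```

Request:
{"fn": "servo_tool", "kwargs": {"moves": [[[0,0,7.9],[0,0,0],55],[[0,0,7.9],[0,0,0],55],[[0,0,7.9],[0,0,0],55],[[0,0,7.9],[0,0,0],55],[[0,0,7.9],[0,0,0],55],[[0,0,7.9],[0,0,0],55],[[0,0,8],[0,0,0],55]]}}

```text
time: 5.6
ee_pos: [0.5044, -0.3757, 0.1997]
tcp_rot: [-179.9, -0.0, 73.9]
wrist_force: [-0.2, 0.3, -0.9]
opening: 0.0593
grasp_force: 65.4
```

Request:
{"fn": "servo_tool", "kwargs": {"moves": [[[0,0,0],[0.046,-0.012,0],55],[[0,0,0],[0.046,-0.012,0],55],[[0,0,0],[0.046,-0.012,0],55],[[0,0,0],[0.046,-0.012,0],55],[[0,0,0],[0.046,-0.012,0],55],[[0,0,0],[0.046,-0.012,0],55],[[0,0,0],[0.045,-0.012,0],55],[[0,0,0],[0.045,-0.012,0],55],[[0,0,0],[0,0,0],55],[[0,0,0],[0,0,0],55],[[0,0,0],[0,0,0],55],[[0,0,0],[0,0,0],55]]}}

```text
time: 6.8
ee_pos: [0.5119, 0.0012, 0.2009]
tcp_rot: [-180.0, 0.0, 74.1]
wrist_force: [0.3, 1.3, -1.4]
opening: 0.0594
grasp_force: 65.6
```

```bash
python3 - <<'E'
from h import *
for c in("side","top"):
    p,d=camera(c); np.savez(f"pics/{c}1.npz",p=p,d=d)
    x=slice(200,330) if c=="side" else slice(150,290); y=slice(140,290) if c=="side" else slice(150,280)
    cv2.imwrite(f"pics/{c}1.png",cv2.resize(p[y,x,::-1],None,fx=4,fy=4,interpolation=cv2.INTER_CUBIC))
    for n in("loose_case","rack","rack_floor","wall_face","case_a2","case_b1"):
        for r in mark_of(n,c)[:4]: print(c,n,round(r["score"],2),w(c,r["xyz"]).round(4))
o=get_obs(); print(o["time"],o["ee_pos"],o["tcp_rot"],o["wrist_force"])
E
```

```text
side loose_case 0.75 [ 0.5099 -0.0046  0.0145]
side loose_case 0.65 [ 0.5091 -0.0014  0.1438]
side loose_case 0.63 [ 0.4285 -0.2936 -0.0041]
side rack 0.91 [ 0.5084 -0.0041 -0.001 ]
side rack_floor 0.8 [ 0.5051 -0.002   0.0131]
side wall_face 0.84 [0.5278 0.0638 0.0547]
side case_a2 0.8 [0.5237 0.0474 0.0159]
side case_a2 0.78 [0.5161 0.0235 0.0138]
side case_b1 0.69 [ 0.4961 -0.0382  0.0137]
side case_b1 0.58 [ 0.5087 -0.0182  0.0078]
top loose_case 0.53 [ 0.4271 -0.2919 -0.0017]
top loose_case 0.47 [0.5107 0.0013 0.1454]
top rack 0.74 [ 0.5125 -0.0023  0.0006]
top rack_floor 0.77 [ 0.5106 -0.0042  0.0132]
top case_a2 0.2 [ 0.4959 -0.0526  0.0546]
top case_b1 0.8 [ 0.5025 -0.04    0.0101]
top case_b1 0.62 [ 0.5105 -0.0171  0.0134]
7.5 [0.51208039 0.00230032 0.2012974 ] [ 1.79997844e+02 -1.25688080e-03  7.42187740e+01] [ 0.8577027  -0.14339622 -1.28835797]
```

View pics/side1.png

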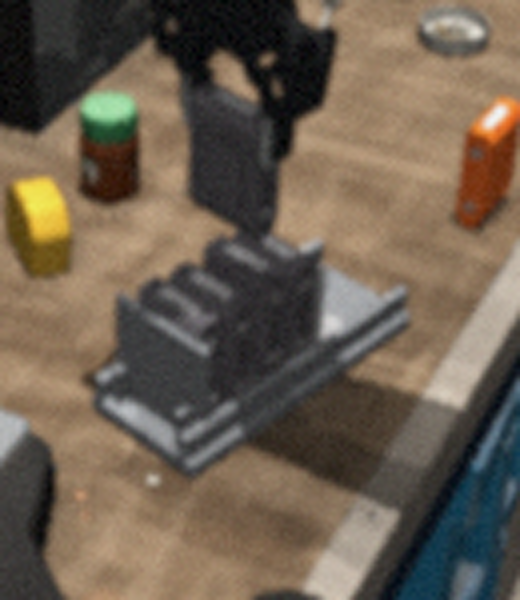

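```bash
python3 - <<'E'
from h import *
a=np.radians(-15.8);R=np.array([[np.cos(a),np.sin(a)],[-np.sin(a),np.cos(a)]])
for c in("top","side"):
  for i in (0,1):
    P=cloud(c,np.load(f"pics/{c}{i}.npz")["d"]).reshape(-1,3); l=np.c_[(P[:,:2]-[.512,.002])@R.T,P[:,2]]*1e3
    k=(abs(l[:,0])<27)&(l[:,1]>-62)&(l[:,1]<66)&(l[:,2]>96)&(l[:,2]<112)
    if i==0 or c=="side":
        h,b=np.histogram(l[k,1],np.arange(-62,68,2.)); z=[int(np.median(l[k&(l[:,1]>=y)&(l[:,1]<y+2),2])) if ((l[:,1]>=y)&(l[:,1]<y+2)&k).any() else 0 for y in b[:-1]]
        print(c,i,list(zip(b[:-1].astype(int).tolist(),h.tolist(),z)))
    if i==1:
        k=(abs(l[:,0])<40)&(abs(l[:,1])<25)&(l[:,2]>165)&(l[:,2]<215)
        f=(abs(l[:,0])<25)&(abs(l[:,1])<25)&(l[:,2]>165)&(l[:,2]<225)
        print("held side-face y (z 165-220)",np.percentile(l[f,1],[2,25,50,75,98]).round(1))
        g=(abs(l[:,0])<25)&(abs(l[:,1])<25)&(l[:,2]>168)&(l[:,2]<222)
        if g.sum()>10:
            q=l[g]; print("face fit y=f(x,z)",np.linalg.lstsq(np.c_[np.ones(len(q)),q[:,0],q[:,2]-195],q[:,1],rcond=None)[0],len(q))
E
```

```text
top 0 [(-62, 2, 96), (-60, 1, 96), (-58, 0, 0), (-56, 6, 99), (-54, 15, 100), (-52, 15, 103), (-50, 12, 103), (-48, 15, 102), (-46, 12, 103), (-44, 15, 102), (-42, 14, 103), (-40, 14, 103), (-38, 13, 103), (-36, 13, 102), (-34, 10, 100), (-32, 10, 97), (-30, 16, 99), (-28, 15, 102), (-26, 11, 103), (-24, 14, 103), (-22, 14, 104), (-20, 15, 103), (-18, 13, 104), (-16, 13, 103), (-14, 12, 102), (-12, 12, 102), (-10, 13, 100), (-8, 7, 98), (-6, 1, 96), (-4, 0, 0), (-2, 0, 0), (0, 0, 0), (2, 0, 0), (4, 0, 0), (6, 0, 0), (8, 15, 98), (10, 15, 102), (12, 14, 103), (14, 14, 103), (16, 13, 104), (18, 13, 103), (20, 13, 104), (22, 16, 103), (24, 11, 104), (26, 14, 103), (28, 10, 102), (30, 9, 99), (32, 2, 97), (34, 8, 100), (36, 15, 99), (38, 14, 103), (40, 15, 103), (42, 14, 104), (44, 12, 103), (46, 15, 103), (48, 13, 104), (50, 11, 103), (52, 15, 104), (54, 10, 103), (56, 10, 100), (58, 6, 97), (60, 7, 96), (62, 4, 97), (64, 7, 96)]
held side-face y (z 165-220) [-12.9 -12.5 -12.4 -12.2 -11.7]
face fit y=f(x,z) [-12.69156777  -0.01280241  -0.01632557] 14
side 0 [(-62, 0, 0), (-60, 0, 0), (-
[... 1213 characters left out ...]
103), (-16, 6, 103), (-14, 10, 103), (-12, 10, 102), (-10, 20, 101), (-8, 12, 100), (-6, 12, 98), (-4, 5, 100), (-2, 1, 97), (0, 0, 0), (2, 0, 0), (4, 0, 0), (6, 0, 0), (8, 0, 0), (10, 1, 100), (12, 2, 101), (14, 8, 102), (16, 13, 103), (18, 5, 103), (20, 9, 102), (22, 11, 103), (24, 9, 102), (26, 12, 102), (28, 15, 102), (30, 14, 99), (32, 15, 99), (34, 7, 98), (36, 0, 0), (38, 0, 0), (40, 5, 102), (42, 16, 102), (44, 4, 102), (46, 12, 102), (48, 9, 103), (50, 10, 103), (52, 10, 102), (54, 15, 102), (56, 13, 100), (58, 24, 99), (60, 8, 96), (62, 0, 0), (64, 3, 97)]
held side-face y (z 165-220) [10.4 11.9 12.6 13.3 14.7]
face fit y=f(x,z) [ 1.26209755e+01  3.11707026e-04 -3.77235885e-03] 249
```

The case is held upright and centred over the gap to within about 1 mm in both cameras, with the gap about 15 mm wide. I'll go down now.

Request:
{"fn": "servo_tool", "kwargs": {"moves": [[[0,0,0],[0,0,0.015],55],[[0,0,0],[0,0,0.015],55],[[0,0,0],[0,0,0.012],55],[[0,0,0],[0,0,0.004],55],[[0,0,0],[0,0,0],55],[[0,0,0],[0,0,0],55]]}}

```text
time: 8.1
ee_pos: [0.5123, 0.0023, 0.1559]
tcp_rot: [180.0, -0.0, 74.2]
wrist_force: [-0.2, 0.0, -2.0]
opening: 0.0591
grasp_force: 65.6
```

Request:
{"fn": "servo_tool", "kwargs": {"moves": [[[0,0,0],[0,0,0.002],55],[[0,0,0],[0,0,0.002],55],[[0,0,0],[0,0,0.001],55],[[0,0,0],[0,0,0],55]]}}

```text
time: 8.5
ee_pos: [0.5121, 0.0023, 0.1502]
tcp_rot: [-180.0, -0.0, 74.2]
wrist_force: [0.0, -0.1, -1.5]
opening: 0.0593
grasp_force: 65.6
```

Request:
{"fn": "servo_tool", "kwargs": {"moves": [[[0,0,0],[0,0,0.001],55],[[0,0,0],[0,0,0.001],55],[[0,0,0],[0,0,0.001],55],[[0,0,0],[0,0,0.001],55],[[0,0,0],[0,0,0],55]]}}

```text
time: 9.0
ee_pos: [0.512, 0.0023, 0.1462]
tcp_rot: [-180.0, -0.0, 74.2]
wrist_force: [0.1, 0.4, -2.0]
opening: 0.059
grasp_force: 65.6
```

Request:
{"fn": "servo_tool", "kwargs": {"moves": [[[0,0,0],[0,0,0.001],55],[[0,0,0],[0,0,0.001],55],[[0,0,0],[0,0,0.001],55],[[0,0,0],[0,0,0],55]]}}

```text
time: 9.4
ee_pos: [0.5124, 0.0027, 0.1435]
tcp_rot: [180.0, -0.1, 74.2]
wrist_force: [1.1, 4.8, 1.2]
opening: 0.0593
grasp_force: 66.0
```

Request:
{"fn": "servo_tool", "kwargs": {"moves": [[[0,0,0],[0,0,0.001],55],[[0,0,0],[0,0,0.001],55],[[0,0,0],[0,0,0.001],55],[[0,0,0],[0,0,0],55]]}}

```text
time: 9.8
ee_pos: [0.5123, 0.002, 0.1406]
tcp_rot: [179.9, 0.0, 74.2]
wrist_force: [1.4, 3.5, 4.4]
opening: 0.0591
grasp_force: 66.2
```

Request:
{"fn": "servo_tool", "kwargs": {"moves": [[[0,0,0],[0,0,0.001],55],[[0,0,0],[0,0,0.001],55],[[0,0,0],[0,0,0.001],55],[[0,0,0],[0,0,0],55]]}}

```text
time: 10.2
ee_pos: [0.5119, 0.0017, 0.1369]
tcp_rot: [-180.0, 0.1, 74.2]
wrist_force: [1.4, -1.3, 2.3]
opening: 0.059
grasp_force: 65.8
```

Request:
{"fn": "servo_tool", "kwargs": {"moves": [[[0,0,0],[0,0,0.002],55],[[0,0,0],[0,0,0.002],55],[[0,0,0],[0,0,0.002],55],[[0,0,0],[0,0,0.002],55],[[0,0,0],[0,0,0],55],[[0,0,0],[0,0,0],55]]}}

```text
time: 10.8
ee_pos: [0.5118, 0.0017, 0.1287]
tcp_rot: [-180.0, 0.1, 74.2]
wrist_force: [-1.1, -5.0, 1.0]
opening: 0.0592
grasp_force: 65.8
```

Request:
{"fn": "servo_tool", "kwargs": {"moves": [[[0,0,0],[0,0,0.0025],55],[[0,0,0],[0,0,0.0025],55],[[0,0,0],[0,0,0.0025],55],[[0,0,0],[0,0,0.0025],55],[[0,0,0],[0,0,0.0025],55],[[0,0,0],[0,0,0],55]]}}

```text
time: 11.4
ee_pos: [0.5117, 0.0017, 0.1161]
tcp_rot: [-180.0, 0.1, 74.2]
wrist_force: [-1.1, -5.2, -0.2]
opening: 0.0595
grasp_force: 65.8
```

Request:
{"fn": "servo_tool", "kwargs": {"moves": [[[0,0,0],[-0.0005,0,0],55],[[0,0,0],[-0.0005,0,0.002],55],[[0,0,0],[0,0,0.002],55],[[0,0,0],[0,0,0.002],55],[[0,0,0],[0,0,0.002],55],[[0,0,0],[0,0,0],55]]}}

```text
time: 12.0
ee_pos: [0.5117, 0.0014, 0.1083]
tcp_rot: [-180.0, -0.0, 74.2]
wrist_force: [0.5, -1.9, -2.1]
opening: 0.0591
grasp_force: 65.6
```

Request:
{"fn": "servo_tool", "kwargs": {"moves": [[[0,0,0],[0,0,0.002],55],[[0,0,0],[0,0,0.002],55],[[0,0,0],[0,0,0.002],55],[[0,0,0],[0,0,0.002],55],[[0,0,0],[0,0,0.002],55],[[0,0,0],[0,0,0],55]]}}

```text
time: 12.6
ee_pos: [0.5118, 0.0014, 0.0983]
tcp_rot: [-180.0, -0.0, 74.2]
wrist_force: [1.2, -1.3, -1.1]
opening: 0.0594
grasp_force: 65.6
```

Request:
{"fn": "servo_tool", "kwargs": {"moves": [[[0,0,0],[0,0,0.002],55],[[0,0,0],[0,0,0.002],55],[[0,0,0],[0,0,0.002],55],[[0,0,0],[0,0,0.002],55],[[0,0,0],[0,0,0.001],55],[[0,0,0],[0,0,0],55]]}}

```text
time: 13.2
ee_pos: [0.5117, 0.0014, 0.0895]
tcp_rot: [-180.0, -0.0, 74.2]
wrist_force: [0.1, 0.1, -1.5]
opening: 0.0591
grasp_force: 65.7
```

Request:
{"fn": "servo_tool", "kwargs": {"moves": [[[0,0,0],[0,0,0.001],55],[[0,0,0],[0,0,0.001],55],[[0,0,0],[0,0,0.001],55],[[0,0,0],[0,0,0],55]]}}

```text
time: 13.6
ee_pos: [0.5118, 0.0013, 0.0866]
tcp_rot: [-180.0, -0.0, 74.2]
wrist_force: [1.7, 1.2, 0.1]
opening: 0.059
grasp_force: 65.8
```

Request:
{"fn": "servo_tool", "kwargs": {"moves": [[[0,0,0],[0,0,0.001],55],[[0,0,0],[0,0,0.001],55],[[0,0,0],[0,0,0],55]]}}

```text
time: 13.9
ee_pos: [0.5118, 0.0013, 0.0846]
tcp_rot: [-180.0, -0.0, 74.2]
wrist_force: [1.6, 1.2, 0.1]
opening: 0.0594
grasp_force: 65.8
```

Request:
{"fn": "servo_tool", "kwargs": {"moves": [[[0,0,0],[0,0,0.001],55],[[0,0,0],[0,0,0.001],55],[[0,0,0],[0,0,0],55]]}}

```text
time: 14.2
ee_pos: [0.5118, 0.0013, 0.0826]
tcp_rot: [-180.0, -0.0, 74.2]
wrist_force: [0.6, 1.6, 0.1]
opening: 0.0592
grasp_force: 65.8
```

Request:
{"fn": "servo_tool", "kwargs": {"moves": [[[0,0,0],[0,0,0.001],55],[[0,0,0],[0,0,0.001],55],[[0,0,0],[0,0,0],55]]}}

```text
time: 14.5
ee_pos: [0.5118, 0.0013, 0.0806]
tcp_rot: [-180.0, -0.0, 74.2]
wrist_force: [1.0, 2.2, -0.8]
opening: 0.0596
grasp_force: 65.8
```

Request:
{"fn": "servo_tool", "kwargs": {"moves": [[[0,0,0],[0,0,0.001],55],[[0,0,0],[0,0,0.001],55],[[0,0,0],[0,0,0],55]]}}

```text
time: 14.8
ee_pos: [0.5118, 0.0013, 0.0786]
tcp_rot: [-180.0, -0.0, 74.2]
wrist_force: [2.1, 1.6, -0.7]
opening: 0.059
grasp_force: 65.8
```

Request:
{"fn": "servo_tool", "kwargs": {"moves": [[[0,0,0],[0,0,0.001],55],[[0,0,0],[0,0,0.001],55],[[0,0,0],[0,0,0],55]]}}

```text
time: 15.1
ee_pos: [0.5118, 0.0013, 0.0766]
tcp_rot: [-180.0, -0.0, 74.2]
wrist_force: [0.7, 2.4, -0.6]
opening: 0.059
grasp_force: 65.8
```

Request:
{"fn": "servo_tool", "kwargs": {"moves": [[[0,0,0],[0,0,0.001],55],[[0,0,0],[0,0,0.001],55],[[0,0,0],[0,0,0],55]]}}

```text
time: 15.4
ee_pos: [0.5118, 0.0013, 0.0746]
tcp_rot: [-180.0, -0.0, 74.2]
wrist_force: [1.6, 1.7, -0.9]
opening: 0.0589
grasp_force: 65.8
```

Request:
{"fn": "servo_tool", "kwargs": {"moves": [[[0,0,0],[0,0,0.001],55],[[0,0,0],[0,0,0.001],55],[[0,0,0],[0,0,0],55]]}}

```text
time: 15.7
ee_pos: [0.5118, 0.0013, 0.0726]
tcp_rot: [-180.0, -0.0, 74.2]
wrist_force: [1.6, 2.5, -0.6]
opening: 0.0592
grasp_force: 65.8
```

Request:
{"fn": "servo_tool", "kwargs": {"moves": [[[0,0,0],[0,0,0.001],55],[[0,0,0],[0,0,0],55]]}}

```text
time: 15.9
ee_pos: [0.5118, 0.0013, 0.0716]
tcp_rot: [-180.0, -0.0, 74.2]
wrist_force: [1.5, 2.8, -0.8]
opening: 0.0592
grasp_force: 65.8
```

Request:
{"fn": "servo_tool", "kwargs": {"moves": [[[0,0,0],[0,0,0.001],55],[[0,0,0],[0,0,0],55]]}}

```text
time: 16.1
ee_pos: [0.5118, 0.0013, 0.0707]
tcp_rot: [-180.0, -0.0, 74.2]
wrist_force: [1.2, 3.4, -0.0]
opening: 0.0592
grasp_force: 65.8
```

Request:
{"fn": "servo_tool", "kwargs": {"moves": [[[0,0,0],[0,0,0.001],55],[[0,0,0],[0,0,0],55]]}}

```text
time: 16.3
ee_pos: [0.5119, 0.0013, 0.0703]
tcp_rot: [180.0, -0.0, 74.2]
wrist_force: [-0.6, 3.2, 4.9]
opening: 0.0592
grasp_force: 66.2
```

Request:
{"fn": "servo_tool", "kwargs": {"moves": [[[0,0,0],[0,0,0.001],55],[[0,0,0],[0,0,0],55],[[0,0,0],[0,0,0],55]]}}

```text
time: 16.6
ee_pos: [0.5119, 0.0013, 0.0703]
tcp_rot: [179.9, -0.0, 74.2]
wrist_force: [-3.7, 2.7, 12.1]
opening: 0.059
grasp_force: 67.1
```

Request:
{"fn": "servo_tool", "kwargs": {"moves": [[[0,0,0],[0,0,0],55],[[0,0,0],[0,0,0],55],[[0,0,0],[0,0,0],55],[[0,0,0],[0,0,0],55]]}}

```text
time: 17.0
ee_pos: [0.5119, 0.0014, 0.0702]
tcp_rot: [179.9, -0.0, 74.2]
wrist_force: [-3.7, 3.1, 12.9]
opening: 0.0594
grasp_force: 67.1
```

Request:
{"fn": "servo_tool", "kwargs": {"moves": [[[0,0,0],[0,0,0],75],[[0,0,0],[0,0,0],80],[[0,0,0],[0,0,0],85],[[0,0,0],[0,0,0],90],[[0,0,0],[0,0,0],90],[[0,0,0],[0,0,0],90],[[0,0,0],[0,0,0],90]]}}

```text
time: 17.7
ee_pos: [0.5118, 0.0013, 0.0688]
tcp_rot: [-180.0, 0.0, 74.2]
wrist_force: [-0.2, 0.4, 0.4]
opening: 0.0767
grasp_force: 0.0
```

```bash
python3 - <<'E'
from h import *
c="side"; p,d=camera(c); np.savez(f"pics/{c}2.npz",p=p,d=d)
cv2.imwrite(f"pics/{c}2.png",cv2.resize(p[140:290,200:330,::-1],None,fx=4,fy=4,interpolation=cv2.INTER_CUBIC))
E
```

```text
(no output)
```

View pics/side2.png

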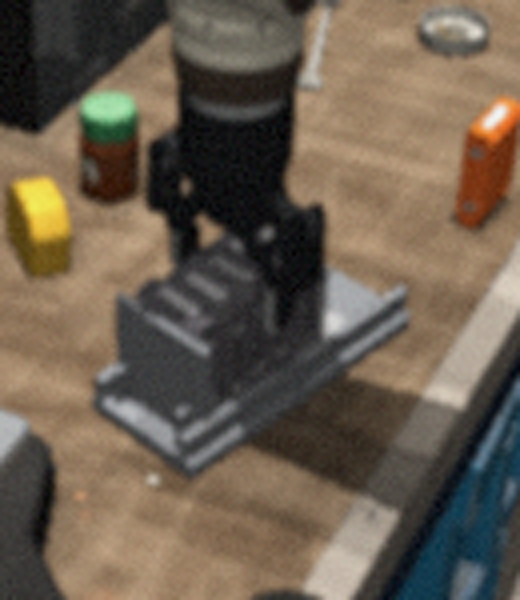

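The five cases stand upright in line and the gripper is clear of them. I'll retreat straight up.

Request:
{"fn": "servo_tool", "kwargs": {"moves": [[[0,0,0],[0,0,-0.01],90],[[0,0,0],[0,0,-0.02],90],[[0,0,0],[0,0,-0.03],90],[[0,0,0],[0,0,-0.04],90],[[0,0,0],[0,0,-0.04],90],[[0,0,0],[0,0,-0.04],90],[[0,0,0],[-0.04,0,0],90],[[0,0,0],[-0.04,0,0],90],[[0,0,0],[-0.04,0,0],90],[[0,0,0],[-0.04,0,0],90],[[0,0,0],[0,0,0],90],[[0,0,0],[0,0,0],90]]}}

```text
time: 18.95
ee_pos: [0.468, -0.1534, 0.2495]
tcp_rot: [180.0, -0.0, 74.1]
wrist_force: [0.4, 0.5, 0.8]
opening: 0.0771
grasp_force: 0.0
```

```bash
python3 - <<'E'
from h import *
a=np.radians(-15.8);R=np.array([[np.cos(a),np.sin(a)],[-np.sin(a),np.cos(a)]])
im=[]
for c in("side","top"):
    p,d=camera(c); P=cloud(c,d).reshape(-1,3); l=np.c_[(P[:,:2]-[.512,.002])@R.T,P[:,2]]*1e3
    x,y=(slice(200,330),slice(180,280)) if c=="side" else (slice(160,290),slice(165,265))
    im.append(cv2.resize(p[y,x,::-1],None,fx=3,fy=3,interpolation=cv2.INTER_CUBIC))
    k=(abs(l[:,0])<27)&(l[:,1]>-72)&(l[:,1]<66)&(l[:,2]>85)&(l[:,2]<125)
    print(c,[(int(b),int(np.median(l[k&(l[:,1]>=b)&(l[:,1]<b+3),2]))) for b in range(-72,66,3) if (k&(l[:,1]>=b)&(l[:,1]<b+3)).any()])
    for n in("case_b1","loose_case"):
        for r in mark_of(n,c): print(c,n,round(r["score"],2),w(c,r["xyz"]).round(3))
cv2.imwrite("pics/end.png",np.hstack(im)); print(get_obs()["ee_pos"])
E
```

```text
side [(-60, 100), (-57, 102), (-54, 102), (-51, 103), (-48, 103), (-45, 103), (-42, 102), (-39, 100), (-36, 98), (-33, 100), (-30, 102), (-27, 103), (-24, 102), (-21, 103), (-18, 102), (-15, 100), (-12, 101), (-9, 104), (-6, 104), (-3, 104), (0, 104), (3, 104), (6, 103), (9, 102), (12, 100), (15, 102), (18, 102), (21, 102), (24, 103), (27, 103), (30, 102), (33, 99), (36, 99), (39, 102), (42, 103), (45, 103), (48, 102), (51, 103), (54, 102), (57, 100), (60, 96), (63, 94)]
side case_b1 0.74 [ 0.495 -0.044  0.014]
side case_b1 0.69 [ 0.708 -0.167 -0.002]
side case_b1 0.59 [ 0.509 -0.025  0.01 ]
side loose_case 0.67 [ 0.425 -0.295 -0.003]
side loose_case 0.47 [ 0.51  -0.     0.019]
top [(-48, 103), (-45, 102), (-42, 102), (-39, 98), (-36, 99), (-33, 102), (-30, 103), (-27, 103), (-24, 103), (-21, 104), (-18, 103), (-15, 99), (-12, 101), (-9, 104), (-6, 104), (-3, 105), (0, 105), (3, 105), (6, 104), (9, 100), (12, 100), (15, 102), (18, 103), (21, 103), (24, 103), (27, 103), (30, 101), (33, 99), (36, 99), (39, 103), (42, 103), (45, 103), (48, 103), (51, 103), (54, 103), (57, 99), (60, 96), (63, 96)]
top case_b1 0.62 [ 0.509 -0.024  0.014]
top case_b1 0.6 [ 0.5   -0.046  0.012]
top loose_case 0.59 [ 0.431 -0.29  -0.001]
top loose_case 0.48 [0.511 0.001 0.015]
[ 0.4685507  -0.15180855  0.24888897]
```

View pics/end.png

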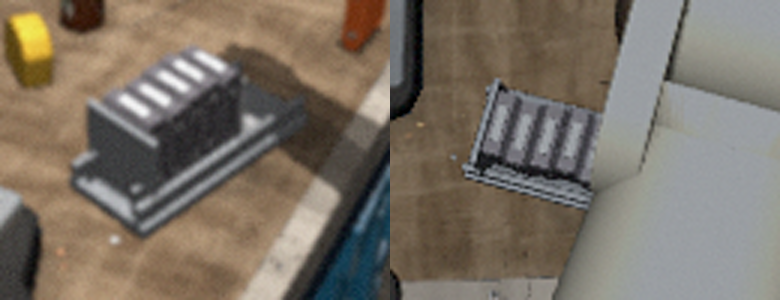

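Five cases stand in a tight, upright, evenly spaced row about 24 mm apart. The loose case sits about 1.4 mm above its neighbours, which is on the rest strip.

```bash
python3 -c "
from workcell import *; print(job_done())"
```

```text
the job is handed in; nothing more can be done
None
```

I pushed the loose grey case down into the gap and pressed it onto the rest strip with about 13 N. It is released, the row stands upright and in line, and the job is handed in; no verdict came back.

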